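# Reset the depth stop of a tamping press

### The arm

A 6-joint arm with a two-finger parallel gripper is mounted at the origin on a cart in front of the work surface, level with it; the furniture and walls round the work are solid. World frame = base frame: x ahead of the robot, y to its left, z up, the work surface at z = 0. Lengths are in m, angles in rad, forces in N, time in s.
With the tool pointing down it reaches from about 0.35 to 1 m from the base axis. Payload 7.1 kg.
Tool frame: the origin (TCP) lies between the finger pads; the fingertips stand 22 mm ahead of it and the grasp point (between the pads) lies 3 mm ahead of it; z points along the fingers, y is the line along which they close (so a half turn about z gives the same grasp; the last joint's range is limited). The gripper opens to 85 mm and grips with 20 to 120 N. Pads are 22 mm wide; open, the fingers measure 114 mm over their backs; the gripper's body (76 mm by 85 mm) begins 54 mm behind the grasp point. The pads swing forward as they close: fully open they stand 13 mm farther back than shut.
Start: joints at [1.289, 0.423, 1.63, -0, 1.089, -0.019], TCP at [0.162, 0.604, 0.253] pointing down, gripper open.
Joint ranges: [-3, 3], [-0.9, 2.11], [0.09, 2.58], [-1.31, 4.45], [0.11, 2.69], [-2.54, 2.54]. Speed limits (rad/s): [2.39, 2.39, 3.01, 3.14, 3.14, 3.14].

### API

Orientations are given as a rotation vector (axis times angle).
In Python, from rig import manip gives the robot as it stands. The module is installed in compiled form; this text tells all that it offers. Calls block until the motion is done:
- manip.move_to(position, orientation): joint-space move of the TCP to a pose.
- manip.servo_line(position, orientation=None, rate=0.15): straight line of the TCP; orientation=None keeps the orientation; rate is the mean speed in m/s.
- manip.set_joints(angles): joint-space move.
- manip.command_gripper(opening, f_grip=None): finger opening in m; f_grip is the grip in N (None keeps the last); returns when the fingers have stopped.
- manip.hold(seconds).
- manip.solve_ik(position, orientation): joint angles nearest the present ones, or None.
- manip.camera(name): name is "scene" or "side" or "wrist"; returns a dict with "image" (400x640x3 uint8, red, green, blue), "fx", "fy", "cx", "cy" (pixels), "cam_to_world" (4x4, takes a point from camera to world coordinates); the wrist camera has in their place "mount" (4x4, takes a point from camera to tool coordinates, whose origin is the TCP and whose axes are the flange's). Camera axes: x right, y down, z forward; pixel columns grow to the right and rows downward; lengths in m; the calibration is good to about 2 mm. A picture is of the moment at which its call begins: read the wrist's pose just before it. There is no depth.
A pose or a line that the arm cannot do raises manip.IKError and nothing moves.
- manip.sign_off(): hands the job in; it is judged then, once.
Readings, each from a call of its own:
- manip.get_time(): time.
- manip.get_joint_positions(): joint angles.
- manip.get_joint_vel(): joint speeds.
- manip.get_tau(): joint torques, N m.
- manip.get_position(): TCP position.
- manip.get_ee_rot(): TCP orientation.
- manip.get_contact_force(): force on the tool from outside, world axes, zero at the start.
- manip.get_torque(): the same for the moment, N m.
- manip.get_width(): finger opening in m.
- manip.get_grip_force(): force on a finger pad.
Only numpy, scipy, OpenCV 4.12 (cv2) and the standard library are available. Lean on these libraries where they do the work, as an engineer would, in place of code of your own. Each camera call takes 0.05 s, during which the arm holds its last target. There are 200 camera calls.

### The job

The tamping press is latched down on a setting disc, but its depth stop still hangs clear of the anvil. Back off the hexagonal jam nut until it is loose, turn the spade-headed stop screw down (clockwise seen from above) until you feel its nose bear on the anvil, hand-firm and without forcing it, then tighten the jam nut again hand-firm, not wrenched, so that the screw is locked there. Let go, and do not disturb the things standing round the press.

Things in the scene. Friction and masses are not known exactly. Their poses are not given: they have to be found in the camera images.
- press: Cast tamping press in dark metal, 176 x 116 mm base, about 130 mm high to its head, fixed to the counter. Origin on the counter under the ram axis; x points to its back (column), -x to its front, where crosshead and stop screw overhang; z up. Lever with wooden grip at its -y side, latched down. A portafilter sits in it under the ram.
- ram: Ram of the press, latched and fixed: round steel foot on the setting disc, square bar, dark crosshead reaching to the front. Origin at the centre of the foot's face, on the ram axis; same axes as the press. The crosshead's boss (37 mm across, its face 130 mm above this origin, about z = 0.171) stands 64 mm along -x; the stop screw is threaded through it.
- anvil: Small round steel anvil pad, 23 mm across, on the press's front ear, right under the stop screw. Origin at its foot centre; its top face, on which the screw's nose must bear, is 6 mm above (z = 0.124).
- stop_screw: Vertical steel depth-stop screw; origin on its axis, level with the boss face; z up. Spade head 29 (x) x 10 (y) x 30 mm, from 29.5 to 59.5 mm above the origin; nose 45.5 mm below, at the start 0.1 to 2.1 mm above the anvil. Lead 5 mm a turn, clockwise from above = down. Drag 0.1 N m; as the nose bears it climbs over some 0.6 rad: 0.15 touching, 0.3 N m hand-firm, over 0.45 forced.
- tab_washer: Steel tab washer, 35 mm across, 2.5 mm thick, between jam nut and boss; keyed to the screw, so it turns with the screw and not with the nut. Origin at the centre of its underside.
- jam_nut: Steel hex nut round the screw, 38 mm across flats, 18 mm high; origin at the centre of its underside, z up; flats face its +-y axis and 60 deg steps from it. Right-hand thread, lead 5 mm. Starts tight, 0.45 to 0.7 rad past touching. Drag 0.14 N m; tightening, it climbs over some 0.8 rad from touch: 0.5 N m hand-firm, over 0.8 wrenched. If the arm springs back, drag reads with either sign.
- tamper: Loose hand tamper, 58 mm wide, 84 mm high, standing beside the press at its +y side; origin at the centre of its underside. A bystander: leave alone.
- milk_jug: Loose steel milk jug, 69 x 97 mm, 96 mm high, standing in front of the press at its -y side; origin at the centre of its underside. A bystander: leave alone.
- service_bell: Loose counter bell, 69 mm wide, 59 mm high, standing in front of the press at its +y side; origin at the centre of its underside. A bystander: leave alone.
- cinnamon_shaker: Loose cinnamon shaker, 44 mm wide, 90 mm high, standing beside the press at its +y side; origin at the centre of its underside. A bystander: leave alone.

How it is judged:
By the outcome, as a careful person would: the job done as asked, in the order asked, and still so for the second after the job is handed in, with the robot touching nothing.
It also fails if it takes over 72 s, if anything falls off the work surface, if the arm or the gripper's body presses on something with over 40 N, if the wrist force passes 120 N, or if a joint passes its speed limit or range.

## Working session

There is one attempt and no reset: what is moved stays moved. The work goes in short steps, each a Python script; the robot and the scene stay as the last script left them, time stands still between calls to the robot, and variables do not carry over. Pictures are saved under pics/ and viewed, at most 10 in all, crops included, and the job is handed in when it is done.

```bash
mkdir -p pics; python3 - <<'E'
from rig import manip
import cv2,numpy as np
ims=[]
for n in("scene","side"):
    c=manip.camera(n); cv2.imwrite(f"pics/{n}0.png",c["image"][:,:,::-1]); print(n,c["fx"],c["fy"],c["cx"],c["cy"],np.round(c["cam_to_world"],3).tolist())
    np.savez(n+"0.npz",**c)
c=manip.camera("wrist");print(np.round(c["mount"],3).tolist(),c["fx"])
print(manip.get_time(),manip.get_position(),manip.get_ee_rot(),manip.get_width(),manip.get_torque())
E
```

```text
scene 419.9558372053208 419.9558372053208 322.76371798873004 204.75087958256586 [[0.822, -0.433, 0.369, 0.223], [-0.569, -0.608, 0.554, -0.418], [-0.016, -0.665, -0.747, 0.79], [0.0, 0.0, 0.0, 1.0]]
side 428.8257218492682 428.8257218492682 313.31581630601715 200.20134036140792 [[-0.983, 0.108, -0.149, 0.663], [0.184, 0.534, -0.825, 0.784], [-0.01, -0.839, -0.545, 0.595], [0.0, 0.0, 0.0, 1.0]]
[[-0.0, -0.961, -0.275, 0.07], [1.0, 0.0, -0.001, -0.0], [0.001, -0.275, 0.961, -0.12], [0.0, 0.0, 0.0, 1.0]] 299.19575754419293
0.15 [0.16223638 0.60317397 0.2527505 ] [-4.11536509e-01 -3.11433343e+00  1.80766994e-03] 0.08500726924850346 [-0.03200221 -0.04529786  0.00098769]
```

View pics/scene0.png

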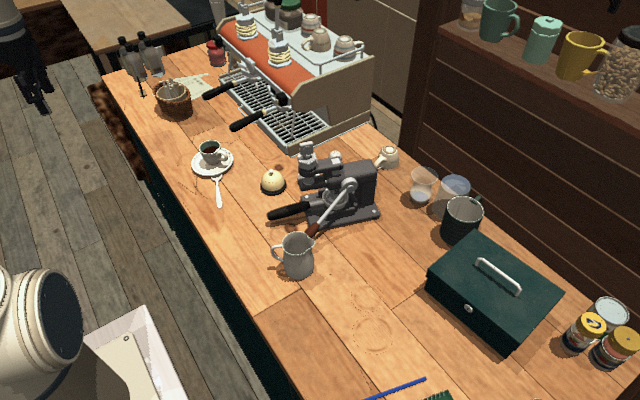

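View pics/side0.png

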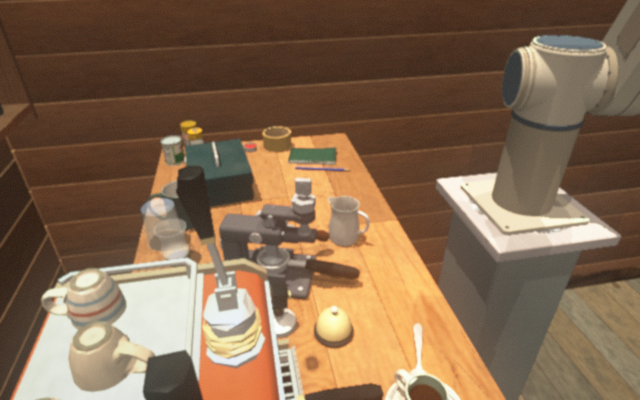

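Scene: press centre-right; spade head at about (307,147), nut at (308,166), bell (272,181), jug (297,256). Side: head about (302,184), nut about (303,203). I triangulate roughly and bring the wrist camera over it.

```bash
cat > h.py <<'E'
from rig import manip
import cv2,numpy as np
from scipy.spatial.transform import Rotation as R
def ray(c,uv,T=None):
    T=c["cam_to_world"] if T is None else T
    d=T[:3,:3]@np.array([(uv[0]-c["cx"])/c["fx"],(uv[1]-c["cy"])/c["fy"],1]);return T[:3,3],d/np.linalg.norm(d)
def tri(rs):
    A=sum(np.eye(3)-np.outer(d,d) for o,d in rs);b=sum((np.eye(3)-np.outer(d,d))@o for o,d in rs)
    p=np.linalg.solve(A,b);return p,[np.linalg.norm((np.eye(3)-np.outer(d,d))@(p-o)) for o,d in rs]
def onz(r,z): return r[0]+r[1]*(z-r[0][2])/r[1][2]
def toolT():
    T=np.eye(4);T[:3,:3]=R.from_rotvec(manip.get_ee_rot()).as_matrix();T[:3,3]=manip.get_position();return T
def down(yaw): # tool x at angle yaw, z down
    return (R.from_euler('z',yaw)*R.from_euler('x',np.pi)).as_rotvec()
def shot(name):
    T=toolT();c=manip.camera("wrist");T=T@c["mount"];cv2.imwrite(f"pics/{name}.png",c["image"][:,:,::-1])
    np.savez(name+".npz",T=T,**c);return c,T
E
python3 - <<'E'
from h import *
s=dict(np.load("scene0.npz"));d=dict(np.load("side0.npz"))
for a,b in(((307,147),(302,184)),((308,166),(303,203)),):
    print(tri([ray(s,a),ray(d,b)]))
for n,z,uv in(("s",.2305,(307,144)),("d",.2305,(302,180))):print(onz(ray(s if n=="s" else d,uv),z))
print("jug",onz(ray(s,(297,275)),0),"bell",onz(ray(s,(272,191)),0),"base corner",onz(ray(s,(380,213)),0),onz(ray(s,(307,227)),0))
for yaw in np.arange(-3,3.2,.5):
    q=manip.solve_ik([.6,.1,.36],down(yaw));print(round(yaw,2),None if q is None else np.round(q,2))
a=s["image"][120:240,240:400];b=d["image"][160:280,220:380]
cv2.imwrite("pics/crop0.png",cv2.resize(np.vstack([a,b])[:,:,::-1],None,fx=2.5,fy=2.5,interpolation=2))
E
```

```text
(array([0.56981233, 0.15802763, 0.21797005]), [np.float64(0.000657274223467317), np.float64(0.0006572742234675861)])
(array([0.56635919, 0.14997698, 0.17283418]), [np.float64(0.0007970124750770076), np.float64(0.0007970124750771456)])
[0.56806537 0.15326052 0.2305    ]
[0.57022965 0.16633334 0.2305    ]
jug [0.44971212 0.03100777 0.        ] bell [5.32898195e-01 2.84255066e-01 1.11022302e-16] base corner [0.71301342 0.06366946 0.        ] [0.54155735 0.13113791 0.        ]
-3.0 [ 0.15  0.3   1.56  0.    1.28 -1.57]
-2.5 [ 0.15  0.3   1.56  0.    1.28 -2.07]
-2.0 None
-1.5 None
-1.0 None
-0.5 [0.15 0.3  1.56 0.   1.28 2.22]
0.0 [ 0.15  0.3   1.56 -0.    1.28  1.72]
0.5 [0.15 0.3  1.56 0.   1.28 1.22]
1.0 [ 0.15  0.3   1.56 -0.    1.28  0.72]
1.5 [ 0.15  0.3   1.56 -0.    1.28  0.22]
2.0 [ 0.15  0.3   1.56 -0.    1.28 -0.28]
2.5 [ 0.15  0.3   1.56  0.    1.28 -0.78]
3.0 [ 0.15  0.3   1.56  0.    1.28 -1.28]
```

View pics/crop0.png

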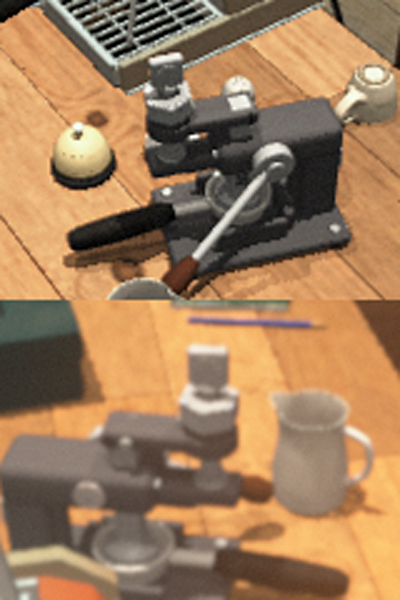

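Crop: spade head ≈(307,147) standing on the hex nut and boss at the press front, well clear of the bell; lever and jug on the other side. Now wrist views from two yaws.

```bash
python3 - <<'E'
from h import *
p=[.569,.157,.31]
manip.move_to(p,down(2.3)); shot("w1")
manip.move_to(p,down(0.6)); shot("w2")
print(manip.get_time(),manip.get_position(),manip.get_joint_positions())
a=[cv2.imread(f"pics/w{i}.png")[60:360,170:470] for i in(1,2)]
cv2.imwrite("pics/w12.png",cv2.resize(np.hstack(a),(800,400),interpolation=2))
E
```

```text
3.925 [0.56895452 0.15713189 0.31000704] [2.49287817e-01 3.12430589e-01 1.65601829e+00 2.22390015e-05
 1.17314324e+00 1.21913736e+00]
```

View pics/w12.png

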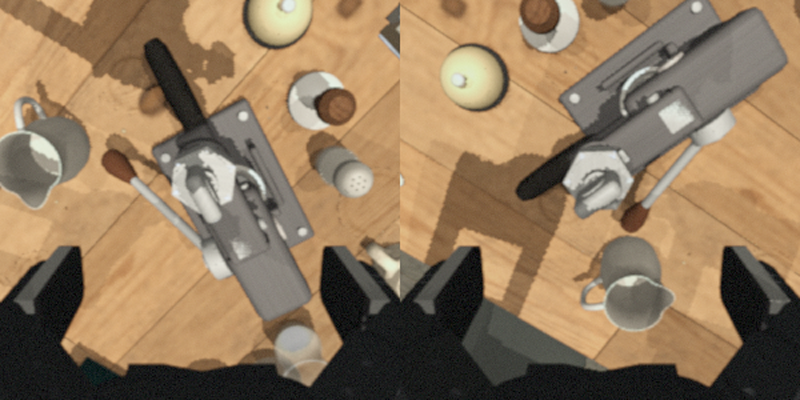

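The wrist views show the nut at crop (203,180)/(598,178), with the head leaning over it by perspective. I zoom in to pick corners.

```bash
python3 - <<'E'
import cv2,numpy as np
o=[]
for i,(u,v) in((1,(320,195)),(2,(318,198))):
    im=cv2.imread(f"pics/w{i}.png")[v-40:v+40,u-40:u+40]
    im=cv2.resize(im,None,fx=5,fy=5,interpolation=cv2.INTER_CUBIC)
    for k in range(0,80,10):
        cv2.putText(im,str(u-40+k),(k*5,8),0,.3,(0,0,255),1);cv2.putText(im,str(v-40+k),(0,k*5+4),0,.3,(0,0,255),1)
        im[k*5,::10]=(0,0,255);im[::10,k*5]=(0,0,255)
    o.append(im)
cv2.imwrite("pics/z12.png",np.hstack(o))
E
```

```text
(no output)
```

View pics/z12.png

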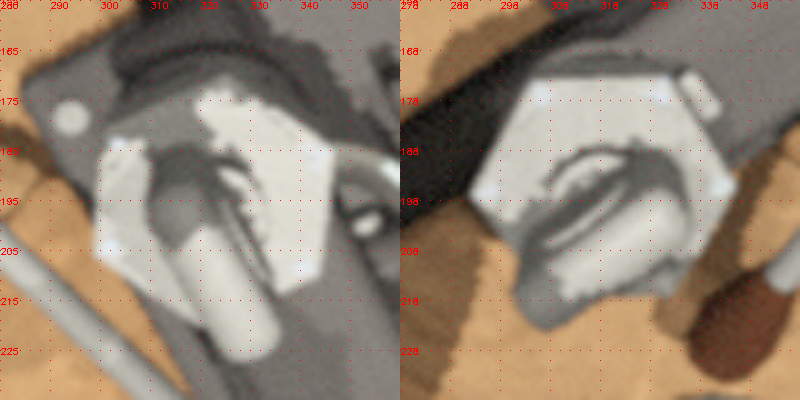

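```bash
python3 - <<'E'
from h import *
w1=dict(np.load("w1.npz"));w2=dict(np.load("w2.npz"))
f1=lambda x,y:ray(w1,(280+x/5,155+y/5),w1["T"]);f2=lambda x,y:ray(w2,(278+(x-400)/5,158+y/5),w2["T"])
print("nut",tri([f1(215,206),f2(603,188)]));print("head",tri([f1(230,292),f2(620,246)]))
z=tri([f1(215,206),f2(603,188)])[0][2]
for f,cs in((f1,[(222,85),(333,150),(318,280),(97,255),(105,145)]),(f2,[(530,78),(668,78),(735,185),(475,192)])):
    P=np.array([onz(f(*c),z)[:2] for c in cs]);
    # circle fit
    A=np.c_[2*P,np.ones(len(P))];s=np.linalg.lstsq(A,(P**2).sum(1),rcond=None)[0];c=s[:2]
    print(c,np.sqrt(s[2]+c@c),np.round(np.degrees(np.arctan2(*(P-c).T[::-1]))%60,1))
for f,cs in((f1,[(195,240),(260,345)]),(f2,[(560,288),(678,206)])):
    P=[onz(f(*c),.2305) for c in cs];e=P[1]-P[0];print("head yaw",np.degrees(np.arctan2(e[1],e[0]))%180,np.linalg.norm(e),np.mean(P,0))
# wrist-press direction: crosshead edge
E
```

```text
nut (array([0.56881944, 0.15920383, 0.1916887 ]), [np.float64(2.7012251092989992e-05), np.float64(2.7012251093009267e-05)])
head (array([0.57183889, 0.15837335, 0.22773271]), [np.float64(0.00038330698848784386), np.float64(0.0003833069884877874)])
[0.56940332 0.15889565] 0.021310821420234285 [ 9.4  9.9  6.2  3.5 10.7]
[0.56902936 0.15918381] 0.021535175318045444 [7.4 4.8 5.3 6.8]
head yaw 162.35188470126445 0.01818603728827231 [0.57105372 0.15914275 0.2305    ]
head yaw 160.61908647383848 0.02048434488048165 [0.57223967 0.15857118 0.2305    ]
```

```bash
cat >> h.py <<'E'
C=np.array([.5692,.1591])
def st(tag=""):
    print(tag,"t%.1f"%manip.get_time(),"F",np.round(manip.get_contact_force(),1),"M",np.round(manip.get_torque(),2),"w%.4f"%manip.get_width(),"p",np.round(manip.get_position(),4),"q6 %.2f"%manip.get_joint_positions()[5],flush=True)
def go(yaw,z,c=None):
    c=C if c is None else c
    q=manip.solve_ik([c[0],c[1],z],down(yaw)); assert q is not None and abs(q[5]-manip.get_joint_positions()[5])<2.5
    manip.set_joints(q)
E
python3 - <<'E'
from h import *
go(.12,.26);st()
manip.command_gripper(.056)
manip.servo_line([*C,.194],down(.12),rate=.08);st("down")
manip.command_gripper(.03,80);st("grip")
for i in range(1,4):
    go(.12+.25*i,.194+.25*i*.0008);st(i)
E
```

```text
t4.5 F [ 0.7  0.6 -0.1] M [-0.01  0.   -0.  ] w0.0852 p [0.5694 0.1591 0.2602] q6 1.70
down t5.8 F [0.5 0.6 0.5] M [ 0.01  0.01 -0.  ] w0.0559 p [0.5696 0.1592 0.1944] q6 1.70
grip t6.2 F [-3.   1.5  4.6] M [ 0.33  0.36 -0.14] w0.0362 p [0.5695 0.1597 0.1952] q6 1.70
1 t6.5 F [-2.7  4.3  5.9] M [0.7  0.46 0.16] w0.0365 p [0.5695 0.1599 0.1953] q6 1.46
2 t6.8 F [-3.1  5.5  5. ] M [0.92 0.55 0.14] w0.0364 p [0.5694 0.1601 0.1954] q6 1.21
3 t7.2 F [-4.   6.3  4.9] M [1.06 0.55 0.1 ] w0.0360 p [0.5692 0.1603 0.1955] q6 0.96
```

```bash
python3 - <<'E'
from h import *
shot("w3");im=cv2.imread("pics/w3.png")[150:370,200:440];s=manip.camera("side")["image"][:,:,::-1][140:260,240:370]
cv2.imwrite("pics/w3c.png",np.hstack([cv2.resize(im,None,fx=1.8,fy=1.8,interpolation=2),cv2.resize(s,(360,396))]))
E
```

```text
(no output)
```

View pics/w3c.png

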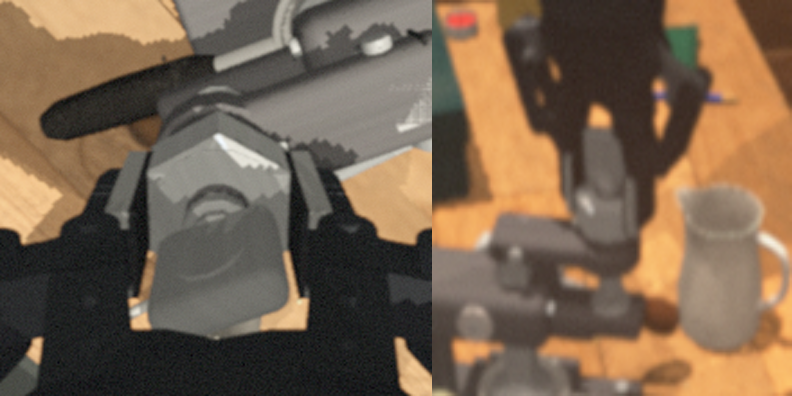

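The nut is squarely gripped and has turned with the tool; the head hasn't turned noticeably. Continue backing off.

```bash
python3 - <<'E'
from h import *
for i in np.arange(1.25,4.0,.53):
    go(.12+i,.194+i*.0008);st(round(i,2))
manip.command_gripper(.056);st("rel")
p=manip.get_position();manip.servo_line([C[0],C[1],.25],rate=.1)
st("up");shot("w4")
im=cv2.imread("pics/w4.png")[130:290,220:420]
cv2.imwrite("pics/w4c.png",cv2.resize(im,None,fx=4,fy=3.75,interpolation=2) if 0 else cv2.resize(im,(750,600),interpolation=2))
E
```

```text
1.25 t7.8 F [-4.2  6.7  6.2] M [1.26 0.93 0.09] w0.0361 p [0.5688 0.1605 0.1959] q6 0.46
1.78 t8.4 F [-8.2  8.   8.9] M [1.2  1.22 0.11] w0.0360 p [0.5682 0.1605 0.1963] q6 -0.07
2.31 t9.0 F [-8.3  5.5 10.4] M [0.93 1.47 0.11] w0.0362 p [0.5678 0.1601 0.1967] q6 -0.60
2.84 t9.6 F [-9.2  3.6 11.3] M [0.53 1.54 0.18] w0.0360 p [0.5675 0.1597 0.1971] q6 -1.13
3.37 t10.2 F [-9.7  1.3 11.6] M [0.08 1.51 0.11] w0.0362 p [0.5676 0.1591 0.1975] q6 -1.66
3.9 t10.7 F [-8.8 -0.9 10.2] M [-0.27  1.32  0.11] w0.0367 p [0.5679 0.1587 0.198 ] q6 -2.19
rel t11.1 F [-0.4  0.2 -0.4] M [0.02 0.07 0.04] w0.0558 p [0.5695 0.1591 0.1971] q6 -2.20
up t11.7 F [0.3 0.  0.3] M [ 0.03 -0.02  0.01] w0.0561 p [0.5689 0.159  0.2498] q6 -2.20
```

View pics/w4c.png

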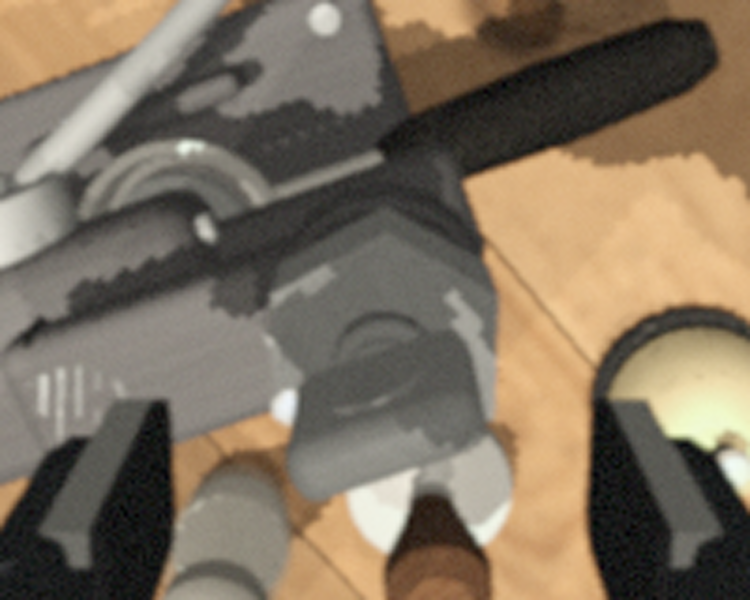

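Head long axis still about 161°. Now grip the spade head and turn clockwise in steps with a torque stop.

```bash
sed -i 's/^C=.*/C=np.array([.5686,.1597])/' h.py; python3 - <<'E'
from h import *
y0=2.81
manip.command_gripper(.04)
go(y0,.25);manip.servo_line([*C,.228],down(y0),rate=.06);st("down")
manip.command_gripper(.0,60);st("grip")
b=[]
for i in range(1,16):
    a=.2*i
    go(y0-a,.228-a*.0008);st(round(a,2))
    m=manip.get_torque()[2];b.append(m)
    if i>1 and abs(m-np.median(b[:3]))>.07: break
E
```

```text
down t13.7 F [ 0.2 -0.4 -0.3] M [-0.03 -0.03 -0.01] w0.0399 p [0.5684 0.1596 0.2275] q6 -0.99
grip t14.1 F [-1.5 -1.9  2.8] M [-0.38  0.16 -0.07] w0.0090 p [0.5688 0.1595 0.2285] q6 -0.99
0.2 t14.4 F [-1.1 -3.8  5.5] M [-0.51  0.29 -0.13] w0.0089 p [0.5687 0.1595 0.2283] q6 -0.79
0.4 t14.7 F [-2.7 -3.1  5.5] M [-0.54  0.26 -0.1 ] w0.0084 p [0.5687 0.1595 0.2281] q6 -0.59
0.6 t15.0 F [-1.7 -3.   6.9] M [-0.56  0.31 -0.07] w0.0088 p [0.5687 0.1594 0.228 ] q6 -0.39
0.8 t15.3 F [-1.9 -3.6  6.2] M [-0.67  0.34 -0.11] w0.0089 p [0.5686 0.1594 0.2278] q6 -0.19
1.0 t15.6 F [-1.8 -3.6  6. ] M [-0.64  0.37 -0.13] w0.0087 p [0.5686 0.1594 0.2277] q6 0.01
1.2 t15.9 F [-2.8 -4.   7. ] M [-0.62  0.45 -0.17] w0.0083 p [0.5686 0.1594 0.2276] q6 0.21
1.4 t16.2 F [-3.  -4.2  9.4] M [-0.69  0.49 -0.13] w0.0093 p [0.5685 0.1593 0.2276] q6 0.41
1.6 t16.6 F [-4.3 -4.8  9.5] M [-0.69  0.61 -0.02] w0.0088 p [0.5685 0.1594 0.2275] q6 0.61
```

```bash
python3 - <<'E'
from h import *
y0=2.81
for a in np.arange(1.7,2.4,.08):
    go(y0-a,.228-a*.0008);st(round(a,2));manip.hold(.1)
    m=manip.get_torque()[2];print(round(m,3))
    if m>.2: break
E
```

```text
1.7 t16.8 F [-4.1 -3.1 10.1] M [-0.68  0.67  0.05] w0.0088 p [0.5684 0.1594 0.2275] q6 0.71
0.081
1.78 t17.1 F [-4.  -4.9 10.2] M [-0.68  0.69  0.08] w0.0089 p [0.5684 0.1594 0.2275] q6 0.79
0.054
1.86 t17.5 F [-4.9 -4.5 11.5] M [-0.7   0.69  0.1 ] w0.0090 p [0.5684 0.1594 0.2274] q6 0.87
0.179
1.94 t17.9 F [-5.4 -4.1 11. ] M [-0.71  0.79  0.21] w0.0089 p [0.5684 0.1594 0.2274] q6 0.95
0.222
```

Torque has climbed steadily from about 1.45 rad over 0.45 rad to a held 0.22 N·m (between touching and hand-firm). Release and check the nut's and head's orientations.

```bash
python3 - <<'E'
from h import *
manip.command_gripper(.04);st("rel")
manip.servo_line([*C,.26],rate=.12)
manip.command_gripper(.056)
go(4.02-0.02,.26);st();shot("w5")
im=cv2.imread("pics/w5.png")[130:290,220:420]
cv2.imwrite("pics/w5c.png",cv2.resize(im,(750,600),interpolation=2))
E
```

```text
rel t18.4 F [-0.  -0.1 -0. ] M [ 0.03  0.07 -0.02] w0.0398 p [0.5686 0.1598 0.2262] q6 0.95Traceback (most recent call last):
  File "<stdin>", line 5, in <module>
  File "h.py", line 23, in go
    q=manip.solve_ik([c[0],c[1],z],down(yaw)); assert q is not None and abs(q[5]-manip.get_joint_positions()[5])<2.5
                                                      ^^^^^^^^^^^^^^^^^^^^^^^^^^^^^^^^^^^^^^^^^^^^^^^^^^^^^^^^^^^^^^
AssertionError
```

```bash
sed -i 's/ and abs(q\[5\].*<2.5/ and abs(q[5]-manip.get_joint_positions()[5])<4/' h.py; python3 - <<'E'
from h import *
go(4.0,.26);st();shot("w5")
im=cv2.imread("pics/w5.png")[130:290,220:420]
cv2.imwrite("pics/w5c.png",cv2.resize(im,(750,600),interpolation=2))
E
```

```text
t21.7 F [-0.2  0.  -0.6] M [-0.03  0.01 -0.02] w0.0561 p [0.5686 0.1597 0.26  ] q6 -2.18
```

View pics/w5c.png

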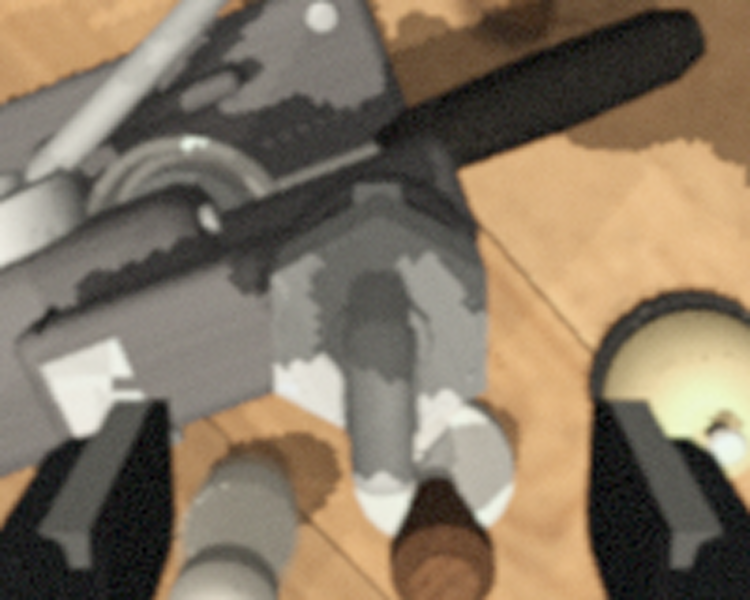

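Head now along tool x (≈50°, exactly 1.94 rad turned, no spring-back); the nut stayed put with flats square to the fingers. Now tighten the nut.

```bash
cat > t.py <<'E'
from h import *
def turn(steps,lim,y0=4.0,z0=.1971):
    for a in steps:
        go(y0-a,z0-a*.0008);manip.hold(.08);st(round(a,2))
        if manip.get_torque()[2]>lim: return
E
python3 - <<'E'
from t import *
manip.servo_line([*C,.1971],down(4.0),rate=.08);st("down")
manip.command_gripper(.03,80);st("grip")
turn([.6,1.2,1.8,2.4,2.7,2.9,3.1,3.25,3.4,3.5,3.6,3.7],.2)
E
```

```text
down t22.7 F [ 0.6 -0.2 -0.1] M [-0.  0.  0.] w0.0561 p [0.569  0.1598 0.1975] q6 -2.18
grip t23.0 F [-2.6  0.5  5. ] M [0.15 0.46 0.09] w0.0359 p [0.5688 0.16   0.1983] q6 -2.18
0.6 t23.7 F [-1.2 -0.   5.6] M [-0.13  0.32 -0.16] w0.0364 p [0.569  0.1597 0.1978] q6 -1.58
1.2 t24.4 F [-3.2 -2.6  5.9] M [-0.42  0.26 -0.18] w0.0360 p [0.569  0.1594 0.1973] q6 -0.98
1.8 t25.1 F [-2.5 -4.9  7. ] M [-0.63  0.46 -0.18] w0.0363 p [0.5688 0.1591 0.1968] q6 -0.38
2.4 t25.9 F [-2.7 -4.5  7.9] M [-0.71  0.56 -0.13] w0.0366 p [0.5685 0.159  0.1963] q6 0.22
2.7 t26.3 F [-4.  -4.5  8.9] M [-0.71  0.73 -0.17] w0.0364 p [0.5684 0.159  0.1961] q6 0.52
2.9 t26.7 F [-3.8 -4.1  8.1] M [-0.68  0.75 -0.1 ] w0.0361 p [0.5682 0.1591 0.1959] q6 0.72
3.1 t27.1 F [-4.9 -3.6  8.3] M [-0.68  0.78 -0.18] w0.0357 p [0.5681 0.1591 0.1957] q6 0.92
3.25 t27.5 F [-5.5 -3.5  9.5] M [-0.59  0.86 -0.16] w0.0361 p [0.5681 0.1592 0.1957] q6 1.07
3.4 t27.8 F [-5.7 -3.7  9.8] M [-0.53  0.93 -0.28] w0.0360 p [0.5681 0.1592 0.1956] q6 1.22
3.5 t28.1 F [-5.4 -2.8 10.5] M [-0.58  0.96 -0.21] w0.0364 p [0.568  0.1593 0.1956] q6 1.32
3.6 t28.5 F [-6.  -2.7 11.4] M [-0.44  0.99 -0.38] w0.0361 p [0.568  0.1594 0.1955] q6 1.42
3.7 t28.8 F [-6.  -2.1 11.3] M [-0.43  1.1   0.01] w0.0358 p [0.5679 0.1594 0.1955] q6 1.52
```

```bash
python3 - <<'E'
from t import *
z0=.1971
for a in np.arange(3.72,3.90,.02):
    go(4.0-a,z0-a*.0008);m=[manip.get_torque()[2]]
    for _ in range(3): manip.hold(.03);m.append(manip.get_torque()[2])
    print(round(a,2),np.round(m,2),"tau6 %.2f"%manip.get_tau()[5],"t%.1f"%manip.get_time(),flush=True)
    if max(m)>.42: break
E
```

```text
3.72 [0.27 0.35 0.31 0.31] tau6 0.30 t29.2
3.74 [ 0.21 -0.21  0.14  0.04] tau6 -0.01 t29.5
3.76 [-0.01  0.03  0.02  0.03] tau6 0.02 t29.9
3.78 [-0.13 -0.03  0.2  -0.13] tau6 -0.02 t30.2
3.8 [-0.29 -0.26 -0.26 -0.29] tau6 -0.28 t30.6
3.82 [ 0.28  0.2   0.03 -0.23] tau6 -0.00 t30.9
3.84 [-0.21  0.16  0.21 -0.03] tau6 -0.01 t31.3
3.86 [ 0.24  0.03 -0.08 -0.08] tau6 -0.01 t31.6
3.88 [ 0.05 -0.12 -0.17 -0.22] tau6 0.01 t32.0
```

```bash
python3 - <<'E'
from h import *
st();shot("w6");im=cv2.imread("pics/w6.png")[180:340,220:420]
cv2.imwrite("pics/w6c.png",cv2.resize(im,(750,600),interpolation=2))
E
```

```text
t32.0 F [-5.8 -1.  11.4] M [-0.38  1.12 -0.22] w0.0363 p [0.5679 0.1595 0.1954] q6 1.70
```

View pics/w6c.png

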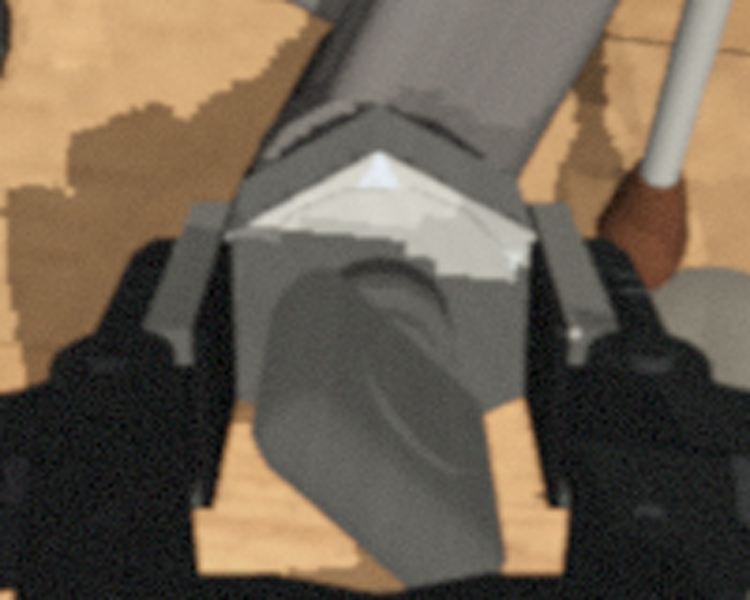

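Nut square in the fingers, head still at about 52°, so the screw didn't follow. The nut is back at its original tight angle; one slow, smooth nudge to read its forward torque.

```bash
python3 - <<'E'
from h import *
a=3.88;z=.1971-a*.0008
for k in range(2):
    a+=.02;z-=.0003
    t=manip.get_time();manip.servo_line([*C,z],down(4.0-a),rate=.0004);m=[manip.get_torque()[2]]
    for _ in range(3): manip.hold(.03);m.append(manip.get_torque()[2])
    print(round(a,2),np.round(m,3),"dt%.2f"%(manip.get_time()-t),"tau6 %.2f"%manip.get_tau()[5],flush=True)
    if max(m)>.45: break
E
```

```text
3.9 [0.295 0.172 0.293 0.291] dt0.35 tau6 0.05
3.92 [0.323 0.324 0.243 0.228] dt0.35 tau6 0.09
```

```bash
python3 - <<'E'
from h import *
z=.1971-3.88*.0008-.0006
q=np.array(manip.solve_ik([*C,z],down(.08)))
for k in range(14):
    q[5]+=.003;manip.set_joints(q);m=[]
    for _ in range(4): m.append(manip.get_torque()[2]);manip.hold(.02)
    print(k,np.round(m,3),"q6 %.4f"%(manip.get_joint_positions()[5]-q[5]),"tau %.2f"%manip.get_tau()[5],flush=True)
    if np.mean(m)>.5: break
st()
E
```

```text
0 [ 0.351 -0.197  0.318 -0.268] q6 -0.0012 tau 0.02
1 [0.056 0.069 0.044 0.295] q6 -0.0011 tau 0.07
2 [ 0.273 -0.186  0.342 -0.262] q6 -0.0012 tau 0.08
3 [ 0.367 -0.301  0.34  -0.317] q6 -0.0012 tau 0.03
4 [-0.112  0.327 -0.25   0.375] q6 -0.0012 tau 0.02
5 [ 0.135 -0.045  0.277 -0.25 ] q6 -0.0012 tau 0.01
6 [-0.172  0.403 -0.255  0.357] q6 -0.0012 tau 0.04
7 [-0.116  0.181 -0.13   0.196] q6 -0.0012 tau 0.08
8 [ 0.288 -0.136  0.103  0.158] q6 -0.0012 tau 0.07
9 [-0.157  0.226 -0.245  0.313] q6 -0.0012 tau 0.04
10 [-0.278  0.378 -0.26   0.313] q6 -0.0012 tau 0.01
11 [ 0.064  0.125 -0.119  0.319] q6 -0.0012 tau 0.05
12 [-0.222  0.332 -0.257  0.312] q6 -0.0012 tau 0.02
13 [-0.22   0.269  0.048 -0.056] q6 -0.0012 tau 0.02
 t37.1 F [-8.3 -1.5 16.1] M [-0.42  1.48  0.17] w0.0365 p [0.568  0.1595 0.1954] q6 1.79
```

The wrist reading chatters within ±0.4 N·m about zero. By angle, though, the nut is back at its original tightness plus 0.08 rad, about 0.65 rad past touch and inside the hand-firm band, so I stop before wrenching it. Release, retreat and verify.

```bash
python3 - <<'E'
from h import *
manip.command_gripper(.056);st("rel")
manip.servo_line([*C,.31],down(.04),rate=.12);manip.hold(.5);st();shot("w7")
im=cv2.imread("pics/w7.png")
cv2.imwrite("pics/w7c.png",np.hstack([cv2.resize(im[60:360,170:470],(400,400)),cv2.resize(im[155:235,278:358],(400,400),interpolation=2)]))
E
```

```text
rel t37.5 F [ 0.3 -0.5  0.6] M [ 0.01  0.02 -0.01] w0.0562 p [0.5688 0.1597 0.1934] q6 1.79
 t39.1 F [-0.   0.5 -0.1] M [ 0.03 -0.02  0.02] w0.0560 p [0.5686 0.1597 0.3099] q6 1.78
```

View pics/w7c.png

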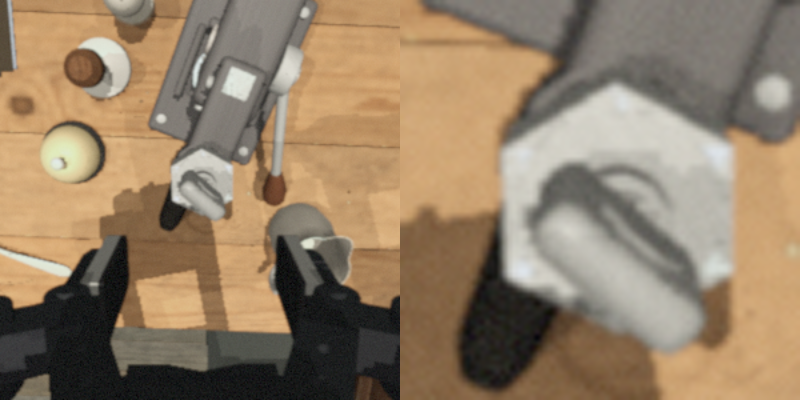

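The nut's flats are square to the tool at the final yaw (right panel, about (617,190)). The head is still at about 51°, and all the bystanders are standing.

```bash
python3 -c "
from rig import manip
print(manip.sign_off())"
```

```text
the job is handed in; nothing more can be done
None
```

I handed the job in at about 39 s: the nut was backed off, the screw turned down 1.94 rad until it bore on the anvil (0.22 N·m held), and the nut retightened without the screw moving. Its torque reading was too noisy to confirm, so hand-firm is judged by angle (original tight position plus 0.08 rad); the bystanders look undisturbed.

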